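Check-weigh the last channel bracket on the counting scale

ROBOT

A 6-joint arm with a two-finger parallel gripper is mounted at the origin on a cart in front of the work surface, level with it; the furniture and walls round the work are solid. World frame = base frame: x ahead of the robot, y to its left, z up, the work surface at z = 0. Lengths are in m, angles in degrees, forces in N, time in s.
With the tool pointing down it reaches from about 0.4 to 0.825 m from the base axis. Payload 7 kg.
Tool frame: the origin (TCP) lies between the finger pads; the fingertips stand ctrl.nose_length ahead of it and the grasp point (between the pads) lies 2 mm behind it (ctrl.nose_length is the distance from the TCP to the fingertips, in m); z points along the fingers, y is the line along which they close (so a half turn about z gives the same grasp; the last joint's range is limited). The gripper opens to 88 mm and grips with 3 to 60 N. Pads are 19 mm wide; open, the fingers measure 130 mm over their backs; the gripper's body (78 mm by 193 mm) begins 47 mm behind the grasp point.
Start: joints at [90.82, 20.546, 0.682, 0, -70.136, -16.507], TCP at [0.183, 0.65, 0.213] pointing down, gripper open.
Joint ranges: [-176.03, 176.03], [-82.01, 121.73], [-58.28, 71.71], [-173.87, 95.51], [-174.79, -0.11], [-173.66, 173.66]. Speed limits (degrees/s): [136.94, 136.94, 172.46, 180, 180, 180].

INTERFACE

Orientations are given as [roll, pitch, yaw] about the fixed x, y, z axes, in that order (R = Rz(yaw) Ry(pitch) Rx(roll)).
In Python, from plant import ctrl gives the robot as it stands.
- The arm moves only by the tool apply_moves, never from a script. Its argument "commands" is a list of rows, each a list of 3 entries, a list of its own where there are three numbers: the shift along the world's x, y, z in cm, then the turn about the world's z in rad, then the closure, from 0 (fully open) to 1 (shut). In form: [[[x, y, z], turn, jaw], ...]. A call has 1 to 20 rows; each row is the pose to reach, as a shift and turn from the pose commanded when the call began; what a row does not reach only later rows make up. A row lasts 1/12 s, in which the tool goes at most 41.7 mm and 7.16 degrees, less where a joint would pass 70% of its speed; a pose out of reach is approached as far as the arm can. A call with a gripper value outside its range is refused whole. The fingers move at their own pace and stop on an object; the grip force is fixed at half the most. Time passes only in rows, so rows that repeat a pose let the fingers close. It gives the time, the measured TCP pose, the force, the opening and the grip force at its end, in the units of the state.
- ctrl.get_obs(): the state, without advancing time (a new reading comes with each control period).
- ctrl.snapshot(name): name is "scene" or "top" or "wrist"; returns a dict with "img" (480x640x3 uint8, red, green, blue), "fx", "fy", "cx", "cy" (pixels), "T" (4x4, takes a point from camera to world coordinates). Camera axes: x right, y up, looking along -z (the intrinsics and any distortion apply to the point x, -y, -z); pixel columns grow to the right and rows downward; lengths in m; the calibration is good to about 2 mm. A picture is of the moment at which its call begins. There is no depth.
- ctrl.close_job(): hands the job in; it is judged then, once.
Trained networks look in a picture, given as the dict that the camera call returned (one of the last four; its "shot" number tells which), for a name from the list of things; names that differ only in an ending like _2 or _b are one class to them, and where a whole thing is asked for, a point or a joint stands for the part that bears it (a point fixed in the world has none). Each returns a list of dicts, best first, with "score" (0 to 1); they miss things now and then, are a little off and sometimes report something else, mostly with a low value. They report only what shows in the picture. A call takes as long as a camera call. They do not tell look-alikes from the thing itself.
- ctrl.search_frame(picture, target): "at" ([column, row] in pixels, amid what is visible of it).
- ctrl.spot_point(picture, target): "at" ([column, row] in pixels: a listed point, or the origin of a listed thing).
The state is a dict: "clock": time; "joint_pos": joint angles; "qvel": joint speeds; "tau": joint torques, N m; "tool_pos": TCP position; "orientation": TCP orientation; "force": force on the tool from outside, world axes, zero at the start; "moment": the same for the moment, N m; "opening": finger opening in m; "gripper_force": force on a finger pad.
Only numpy, scipy, OpenCV 4.12 (cv2) and the standard library are available. Lean on these libraries where they do the work, as an engineer would, in place of code of your own. Each camera call takes 0.05 s, during which the arm holds its last target. There are 200 camera calls.

TASK

Zero the counting scale with a firm press on its blue membrane key, so that it weighs only the piece you add. Then set the loose channel bracket down gently, open side down as it lies now, astride the two brackets on the pan, so that their legs interlock, it sits fully home and its ends are level with theirs. Let go of it and, with your hand off the pan, record the weight with a firm press on the green key; don't lean hard on the keys, and leave the grey ones and the tools on the table alone.

Things in the scene. Friction and masses are not known exactly. Their poses are not given: they have to be found in the camera images.
- scale: bench counting scale, dark grey with a bright steel pan, fixed to the table, 240 (x) by 200 (y) mm. Origin: centre of its underside on the table; its front, with display and keys, is at -x (robot's side at yaw 0), the pan at +x. One row of four keys, 46 mm apart, on a panel that slopes 10 degrees (front lower); from left (+y) to right: blue, grey, grey, green. The display shows nothing.
- zero_key: blue membrane key with a white ring, leftmost of the row: 28 x 28 mm, 3.5 mm proud of the panel. Origin: centre of its top face, about 46 mm above the table; z: panel normal. It hardly gives (1 mm): resistance starts at 3 N, is 6.6 N when hard down. It registers when pressed with more than 5 N for 0.2 s; a good press is 7 to 15 N held for half a second; over 40 N cracks it.
- accept_key: green membrane key with a white tick, rightmost of the row; size, origin, axes, stiffness, the 5 N for 0.2 s that it needs and the 40 N limit are those of the blue key.
- grey_key_left: grey key beside the blue one, same build; origin at the centre of its top face. Not to be pressed.
- grey_key_right: grey key beside the green one, same build; origin at the centre of its top face. Not to be pressed.
- pan: flat stainless pan of the scale, 148 (x) by 192 (y) mm, no rim, its top 54 mm above the table; it does not yield. Origin: centre of its top face.
- pan_center (a point): centre of the pan's top face, axes as the scale's.
- bracket_loose_center (a point): centre (half-way up) of the loose channel bracket on the table, yellow (zinc-plated steel), open side DOWN: a U of 4 mm sheet, 24 mm high, 90 g. Web (on top) 64 mm long (y) by 28 mm wide (x); two 4 mm legs under its long edges, along y, 44 mm long, 20 mm apart inside, so the web juts out 10 mm beyond the legs at each end. z up; either way round is the same.
- bracket_loose: the same bracket, origin at the centre of its underside. Grip it across the two ends of the web (64 mm, fingers closing along its y, pads at web height, which is 10 mm above its centre): fingers at its long sides would strike the legs of the other brackets when it is set down.
- bracket_near_center (a point): centre (half-way up) of one of two like brackets lying loose on the pan, open side UP (web on the pan, legs up, 24 mm high), the one nearer to the keys. x: across the channel, towards the other bracket; y: along the channel, parallel to that of the other; z up. The gap between their adjoining legs is 1 to 2.5 mm, so their centres are about 30 mm apart.
- bracket_near: the same bracket, origin at the centre of its underside. Home for the loose bracket: midway between the centres of the two on the pan and parallel to them, its web on their adjoining legs, one of its legs standing in each of their channels; its centre is then 4 mm higher than theirs. It has some 4.5 mm of side play there either way.
- bracket_far_center (a point): centre (half-way up) of the other bracket on the pan, also open side up, the one farther from the keys. Axes as those of the near one.
- bracket_far: the same bracket, origin at the centre of its underside.
- flush_cutter: blue-handled flush cutter, 125 x 56 x 12 mm, lying loose at the left of the table, a bystander. Origin at its underside.
- marker: marker pen with blue cap, 128 x 14 mm, lying loose at the right of the table, a bystander. Origin at its underside.
Mind the look-alikes: they are no part of the job. Leave any orange look-alike of the bracket_near alone.

How it is judged:
By the outcome, as a careful person would: the job done as asked, in the order asked, and still so for the second after the job is handed in, with the robot touching nothing.
It also fails if it takes over 61 s, if anything falls off the work surface, if the arm or the gripper's body presses on something with over 40 N, if the wrist force passes 120 N, or if a joint passes its speed limit or range.

## Working session

There is one attempt and no reset: what is moved stays moved. The work goes in short steps, Python scripts to look and compute and a tool call to move; the robot and the scene stay as the last step left them, time stands still between calls to the robot, and variables do not carry over. Pictures are saved under pics/ and viewed, at most 10 in all, crops included, and the job is handed in when it is done.

Besides the shell and the picture viewer there is one more tool, called after "Request:" in YAML: its name, and indented under it one key for each argument. apply_moves: Moves the arm, as the interface text tells. Its arguments: {"type":"object","properties":{"commands":{"type":"array"}},"required":["commands"]}

```bash
mkdir -p pics; ls
cat > h.py <<'E'
import numpy as np, cv2
from plant import ctrl
def ray(s,uv):
    x=np.array([(uv[0]-s["cx"])/s["fx"],-(uv[1]-s["cy"])/s["fy"],-1.0]);T=np.array(s["T"])
    return T[:3,3],T[:3,:3]@x
def at(s,uv,z):
    o,d=ray(s,uv);return o+d*(z-o[2])/d[2]
def proj(s,p):
    T=np.array(s["T"]);c=T[:3,:3].T@(np.array(p)-T[:3,3])
    return np.array([s["cx"]-s["fx"]*c[0]/c[2],s["cy"]+s["fy"]*c[1]/c[2]])
def snap(n,f=None):
    s=ctrl.snapshot(n)
    if f: cv2.imwrite("pics/"+f,s["img"][:,:,::-1])
    return s
E
python3 - <<'E'
from h import *
print({k:(np.round(v,3).tolist() if not isinstance(v,(int,float)) else v) for k,v in ctrl.get_obs().items()}, ctrl.nose_length)
Z=dict(zero_key=.046,accept_key=.046,grey_key_left=.046,grey_key_right=.046,pan_center=.054,bracket_loose_center=.012,bracket_near_center=.066,bracket_far_center=.066)
for n in ("top","scene"):
    s=snap(n,n+"0.png")
    print(n,[k for k in s if k not in("img",)],s["fx"],np.round(s["T"],3).tolist())
    for k,z in Z.items():
        print(k,[(np.round(d["at"],1).tolist(),round(d["score"],2),np.round(at(s,d["at"],z)[:2],4).tolist()) for d in ctrl.spot_point(s,k)[:3]])
E
```

```text
pics
{'clock': 0.0, 'joint_pos': [90.818, 20.591, 0.632, -0.021, -70.136, -16.507], 'qvel': [-0.07, 0.083, 0.03, 0.022, 0.058, 0.042], 'tau': [-0.0, -58.271, 29.306, 6.997, 0.007, -0.0], 'tool_pos': [0.182, 0.649, 0.212], 'orientation': [179.903, -0.008, -15.696], 'force': [-0.763, -0.389, -0.668], 'moment': [0.002, 0.042, 0.016], 'gripper_force': 0.0, 'opening': 0.08731386428082318} 0.017
top ['fx', 'fy', 'cx', 'cy', 'T', 'shot'] 607.3643580537837 [[-0.018, 0.988, -0.15, 0.283], [-1.0, -0.019, -0.003, -0.026], [-0.006, 0.15, 0.989, 1.813], [0.0, 0.0, 0.0, 1.0]]
zero_key [([377.6, 273.9], 0.65, [0.4562, -0.1742])]
accept_key [([431.3, 270.0], 0.67, [0.4647, -0.3312]), ([415.5, 272.8], 0.41, [0.4574, -0.2848])]
grey_key_left [([396.2, 270.8], 0.54, [0.4643, -0.2287])]
grey_key_right [([414.5, 273.3], 0.39, [0.456, -0.2818])]
pan_center [([402.3, 218.9], 0.63, [0.6166, -0.2512])]
bracket_loose_center [([280.4, 258.8], 0.55, [0.5102, 0.112])]
bracket_near_center [([319.3, 266.0], 0.76, [0.4803, -0.0046]), ([413.4, 272.2], 0.51, [0.4573, -0.2759])]
bracket_far_center [([407.7, 218.8], 0.64, [0.6143, -0.2655])]
scene ['fx', 'fy', 'cx', 'cy', 'T', 'shot'] 576.492258462863 [[0.667, 0.572, -0.478, -0.185], [-0.745, 0.517, -0.421, -0.624], [0.007, 0.637, 0.771, 1.189], [0.0, 0.0, 0.0, 1.0]]
zero_key [([361.1, 290.9], 0.47, [0.4568, -0.1919])]
accept_key [([408.5, 321.5], 0.6, [0.4645, -0.3253])]
grey_key_left [([379.4, 298.6], 0.6, [0.4689, -0.2376])]
grey_key_right [([395.0, 312.0], 0.67, [0.4641, -0.2871])]
pan_center [([420.7, 268.3], 0.7, [0.6008, -0.2609]), ([445.9, 379.3], 0.45, [0.3989, -0.4697])]
bracket_loose_center [([283.3, 222.4], 0.71, [0.5068, 0.1157]), ([357.3, 290.3], 0.39, [0.4711, -0.171])]
bracket_near_center [([306.9, 253.7], 0.75, [0.4412, -0.0316]), ([422.1, 265.4], 0.54, [0.6018, -0.2622])]
bracket_far_center [([426.3, 261.9], 0.77, [0.6173, -0.2637]), ([360.7, 289.9], 0.18, [0.4471, -0.197])]
```

View pics/top0.png

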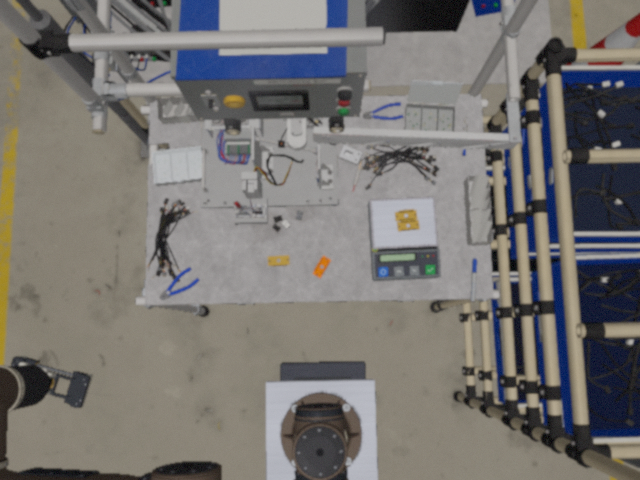

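View pics/scene0.png

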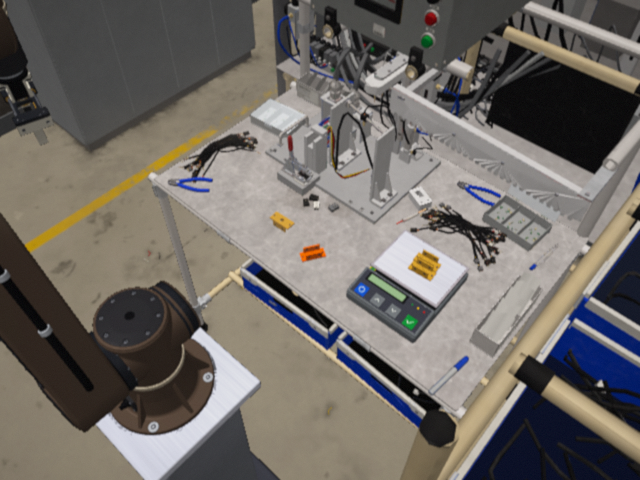

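The top view shows the scale at right (blue key 382,271; green 430,269; brackets on the pan 407,220), the loose yellow bracket at (279,260) and the orange look-alike at (321,267). The scene view agrees. I'll move over the loose bracket for a wrist view.

Request:
apply_moves:
  commands:
    - [[26, -54, 8], 0.274, 0]
    - [[26, -54, 8], 0.274, 0]
    - [[26, -54, 8], 0.274, 0]
    - [[26, -54, 8], 0.274, 0]
    - [[26, -54, 8], 0.274, 0]
    - [[26, -54, 8], 0.274, 0]
    - [[26, -54, 8], 0.274, 0]
    - [[26, -54, 8], 0.274, 0]
    - [[26, -54, 8], 0.274, 0]
    - [[26, -54, 8], 0.274, 0]
    - [[26, -54, 8], 0.274, 0]
    - [[26, -54, 8], 0.274, 0]
    - [[26, -54, 8], 0.274, 0]
    - [[26, -54, 8], 0.274, 0]
    - [[26, -54, 8], 0.274, 0]
    - [[26, -54, 8], 0.274, 0]
    - [[26, -54, 8], 0.274, 0]
    - [[26, -54, 8], 0.274, 0]

```text
clock: 2.4
tool_pos: [0.4423, 0.1099, 0.2927]
orientation: [-180.0, 0.0, -0.0]
force: [-0.2, -0.2, -1.0]
opening: 0.0876
gripper_force: 0.0
```

Run:
```python
from h import *
o=ctrl.get_obs();print(o["clock"],o["tool_pos"],o["orientation"])
s=snap("wrist","w1.png");print(s["fx"],np.round(s["T"],3).tolist())
print([(d["at"],d["score"],at(s,d["at"],.012)) for d in ctrl.spot_point(s,"bracket_loose_center")])
```

```text
2.4 [0.44234177 0.1099335  0.29267482] [-1.79982543e+02  4.93948221e-03 -3.30396112e-02]
428.012978506351 [[-0.0, 0.957, 0.291, 0.522], [-1.0, -0.0, -0.0, 0.109], [-0.0, -0.291, 0.957, 0.464], [0.0, 0.0, 0.0, 1.0]]
[([318.1, 125.2], 0.71, array([0.50505629, 0.11752721, 0.012     ]))]
```

View pics/w1.png

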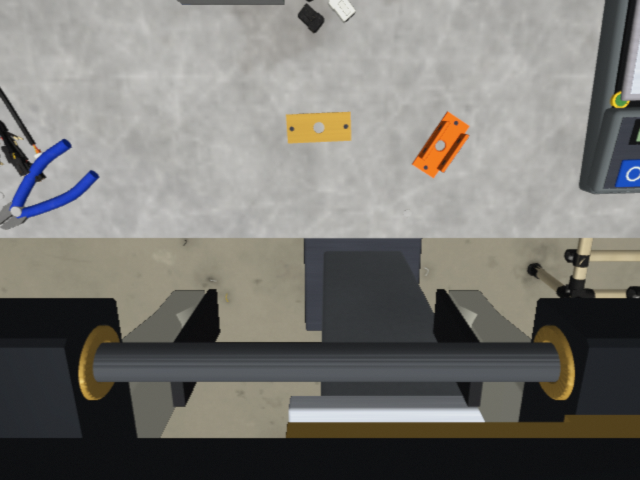

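The wrist view shows the loose bracket at (319,128), its long side nearly along y with a slight tilt, and the orange look-alike at (440,145). Next I'll look at the scale.

Request:
apply_moves:
  commands:
    - [[6, -34, 0], 0, 0]
    - [[6, -34, 0], 0, 0]
    - [[6, -34, 0], 0, 0]
    - [[6, -34, 0], 0, 0]
    - [[6, -34, 0], 0, 0]
    - [[6, -34, 0], 0, 0]
    - [[6, -34, 0], 0, 0]
    - [[6, -34, 0], 0, 0]
    - [[6, -34, 0], 0, 0]
    - [[6, -34, 0], 0, 1]
    - [[6, -34, 0], 0, 1]

```text
clock: 3.42
tool_pos: [0.5027, -0.2298, 0.292]
orientation: [-180.0, 0.1, -0.0]
force: [0.1, 0.0, -0.6]
opening: 0.0795
gripper_force: 0.0
```

Run:
```python
from h import *
o=ctrl.get_obs();print(o["clock"],o["tool_pos"],o["orientation"])
s=snap("wrist","w2.png");np.save("w2T.npy",s["T"]);print({k:s[k] for k in("fx","fy","cx","cy")},np.array(s["T"]).tolist())
Z=dict(zero_key=.046,accept_key=.046,grey_key_left=.046,grey_key_right=.046,pan_center=.054,bracket_near_center=.066,bracket_far_center=.066)
for k,z in Z.items():
    print(k,[(np.round(d["at"],1).tolist(),round(d["score"],2),np.round(at(s,d["at"],z)[:2],4).tolist()) for d in ctrl.spot_point(s,k)[:3]])
h=cv2.cvtColor(s["img"],cv2.COLOR_RGB2HSV)
for n,lo,hi,z in(("blue",(100,150,80),(125,255,255),.046),("green",(50,120,80),(75,255,255),.046),("yel",(15,110,80),(30,255,255),.078)):
    m=cv2.inRange(h,lo,hi);N,l,st,c=cv2.connectedComponentsWithStats(m)
    for i in range(1,N):
        if st[i][4]>300: print(n,st[i],c[i],at(s,c[i],z))
```

```text
3.4167 [ 0.50266264 -0.22982058  0.29204815] [-1.79981355e+02  7.23955541e-02 -1.77701675e-02]
{'fx': 428.012978506351, 'fy': 428.012978506351, 'cx': 326.1517983294586, 'cy': 238.4099573556668} [[-9.010422884101307e-06, 0.9563761335140468, 0.29213813712614417, 0.5821485533168871], [-0.9999999683990924, 6.477890238153867e-05, -0.00024291049258547696, -0.23050873964844548], [-0.00025123818555570056, -0.2921381300830402, 0.9563761027080079, 0.46365767054865126], [0.0, 0.0, 0.0, 1.0]]
zero_key [([287.9, 231.9], 0.93, [0.4615, -0.1916])]
accept_key [([420.5, 226.8], 0.97, [0.4669, -0.3259]), ([286.9, 233.7], 0.67, [0.4596, -0.1905])]
grey_key_left []
grey_key_right [([378.8, 227.1], 0.57, [0.4665, -0.2837])]
pan_center [([352.4, 79.5], 0.91, [0.6064, -0.254]), ([424.6, 225.6], 0.65, [0.4703, -0.328])]
bracket_near_center [([123.9, 202.3], 0.75, [0.4964, -0.0388]), ([368.5, 90.6], 0.6, [0.5965, -0.2676])]
bracket_far_center [([361.9, 52.4], 0.7, [0.6275, -0.2611]), ([368.5, 92.8], 0.45, [0.5947, -0.2677]), ([351.7, 129.8], 0.27, [0.5631, -0.2534])]
blue [617 112  23  57 462] [632.46320346 
[... 298 characters left out ...]
7414424 -0.42858196  0.046     ]
green [408 216  30  25 628] [422.76433121 227.81528662] [ 0.46579345 -0.32823259  0.046     ]
yel [ 326   34   73   43 2379] [362.34930643  55.03741068] [ 0.62408155 -0.26056826  0.078     ]
yel [ 332   73   71   39 2148] [367.47392924  91.93249534] [ 0.59498403 -0.26565785  0.078     ]
yel [  0 171  29  30 681] [ 11.76358297 185.86930984] [0.51422209 0.05513502 0.078     ]
yel [ 100  327   37   73 1285] [113.82879377 363.75953307] [ 0.32869381 -0.01068623  0.078     ]
yel [ 516  328   37   72 1279] [538.40031274 364.36591087] [ 0.32804166 -0.45009735  0.078     ]
yel [ 263  416  377   21 5274] [455.79825559 428.46511187] [ 0.24776705 -0.37170861  0.078     ]
```

View pics/w2.png

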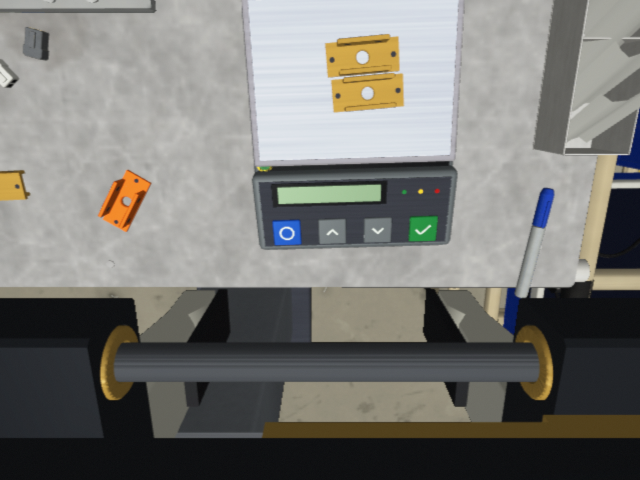

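The wrist view shows the blue key at (287,232), the green key at (423,228), the near bracket at (367,92), the far one at (362,55) and the orange look-alike at (125,200). I'll go to the blue key with the jaws closed.

Request:
apply_moves:
  commands:
    - [[-2, 2, -4], 0, 1]
    - [[-4.5, 4, -8], 0, 1]
    - [[-4.5, 4, -12], 0, 1]
    - [[-4.5, 4, -15], 0, 1]
    - [[-4.5, 4, -18], 0, 1]
    - [[-4.5, 4, -20], 0, 1]
    - [[-4.5, 4, -21.5], 0, 1]
    - [[-4.5, 4, -21.5], 0, 1]
    - [[-4.5, 4, -21.5], 0, 1]
    - [[-4.5, 4, -22], 0, 1]
    - [[-4.5, 4, -22.3], 0, 1]
    - [[-4.5, 4, -22.5], 0, 1]
    - [[-4.5, 4, -22.5], 0, 1]
    - [[-4.5, 4, -22.5], 0, 1]

```text
clock: 4.98
tool_pos: [0.4577, -0.1902, 0.0681]
orientation: [180.0, -0.0, 0.0]
force: [-0.4, -0.8, 0.7]
opening: 0.0001
gripper_force: 0.0
```

Request:
apply_moves:
  commands:
    - [[0, 0, -0.1], 0, 1]
    - [[0, 0, -0.2], 0, 1]
    - [[0, 0, -0.3], 0, 1]
    - [[0, 0, -0.3], 0, 1]

```text
clock: 5.32
tool_pos: [0.4574, -0.1901, 0.0646]
orientation: [-180.0, 0.0, 0.0]
force: [-0.2, 0.9, -0.1]
opening: 0.0005
gripper_force: 0.0
```

Request:
apply_moves:
  commands:
    - [[0, 0, -0.05], 0, 1]
    - [[0, 0, -0.1], 0, 1]
    - [[0, 0, -0.1], 0, 1]

```text
clock: 5.57
tool_pos: [0.4575, -0.1901, 0.0637]
orientation: [-180.0, 0.0, 0.0]
force: [-0.8, 0.3, 0.0]
opening: 0.0
gripper_force: 0.0
```

Request:
apply_moves:
  commands:
    - [[0, 0, -0.05], 0, 1]
    - [[0, 0, -0.1], 0, 1]
    - [[0, 0, -0.1], 0, 1]

```text
clock: 5.82
tool_pos: [0.4574, -0.1901, 0.0626]
orientation: [-180.0, 0.0, 0.0]
force: [0.6, -0.1, -0.3]
opening: 0.0003
gripper_force: 0.0
```

Request:
apply_moves:
  commands:
    - [[0, 0, -0.05], 0, 1]
    - [[0, 0, -0.1], 0, 1]
    - [[0, 0, -0.1], 0, 1]

```text
clock: 6.07
tool_pos: [0.4575, -0.1901, 0.0616]
orientation: [-180.0, 0.0, 0.0]
force: [0.3, -0.6, 0.5]
opening: 0.0006
gripper_force: 0.0
```

Request:
apply_moves:
  commands:
    - [[0, 0, -0.05], 0, 1]
    - [[0, 0, -0.1], 0, 1]
    - [[0, 0, -0.1], 0, 1]

```text
clock: 6.32
tool_pos: [0.4575, -0.1902, 0.0607]
orientation: [-180.0, 0.0, 0.0]
force: [-0.3, -0.4, -0.3]
opening: 0.0004
gripper_force: 0.0
```

Request:
apply_moves:
  commands:
    - [[0, 0, -0.05], 0, 1]
    - [[0, 0, -0.1], 0, 1]
    - [[0, 0, -0.1], 0, 1]

```text
clock: 6.57
tool_pos: [0.4575, -0.1901, 0.0596]
orientation: [-180.0, 0.0, 0.0]
force: [-0.2, -0.2, 0.2]
opening: 0.0005
gripper_force: 0.0
```

Run:
```python
from h import *
o=ctrl.get_obs();print(o["tool_pos"],o["force"],ctrl.nose_length)
s=snap("wrist");cv2.imwrite("pics/w3.png",cv2.resize(s["img"][150:390,160:480,::-1],None,fx=2,fy=2))
for z in(.046,):print(proj(s,o["tool_pos"]-[0,0,.017]),proj(s,[.4618,-.1903,.046]))
```

```text
[ 0.45746936 -0.19013738  0.05963438] [-0.23147976 -0.19995051  0.17736967] 0.017
[324.74549639 282.40110183] [325.06850079 276.59199417]
```

View pics/w3.png

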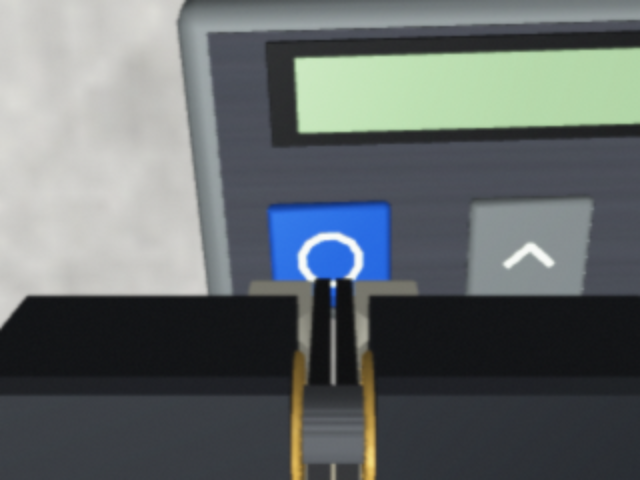

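The wrist crop shows the finger tips over the front part of the blue key: ring centre at about full-frame (326,281), tip edge at row 290. That's about 10 mm nearer the robot than I predicted, so I'll cross-check with the fixed cameras.

Run:
```python
from h import *
from scipy.optimize import least_squares
S={n:snap(n) for n in("top","scene","wrist")}
import pickle;pickle.dump(S,open("S.pkl","wb"))
for n in("top","scene"):
    s=dict(S[n]);im=cv2.imread(f"pics/{n}0.png")
    h=cv2.cvtColor(im,cv2.COLOR_BGR2HSV)
    for c,lo,hi,z in(("blue",(100,150,80),(125,255,255),.046),("green",(45,100,80),(80,255,255),.046),("yel",(15,110,80),(30,255,255),.078)):
        N,l,st,ce=cv2.connectedComponentsWithStats(cv2.inRange(h,lo,hi))
        for i in range(1,N):
            p=at(s,ce[i],z)
            if 30<st[i][4]<900 and .35<p[0]<.75 and -.4<p[1]<.2: print(n,c,st[i],ce[i].round(1),p.round(4))
s=S["scene"];c=proj(s,[.46,-.19,.06]).astype(int);print(c)
a=s["img"][c[1]-60:c[1]+60,c[0]-80:c[0]+80,::-1];cv2.imwrite("pics/s4.png",cv2.resize(a,None,fx=5,fy=5,interpolation=2))
print("tip proj",proj(s,ctrl.get_obs()["tool_pos"]-[0,0,.017])-c+[80,60])
```

```text
top blue [378 267  10   9  31] [383.7 269.9] [ 0.4677 -0.1923  0.046 ]
top green [425 264  11  11  91] [429.8 269. ] [ 0.4678 -0.327   0.046 ]
top yel [396 210  22  20 299] [406.9 219.8] [ 0.6092 -0.2614  0.078 ]
top yel [268 256  21  10 151] [278.2 260.3] [0.4977 0.1133 0.078 ]
top yel [319 258  10   9  42] [323.8 261.7] [ 0.4911 -0.0179  0.078 ]
top yel [315 266   8  10  46] [318.4 271. ] [ 0.4645 -0.0019  0.078 ]
scene blue [354 282  16  15 102] [361.5 289.2] [ 0.4611 -0.1896  0.046 ]
scene green [402 314  16  16 152] [409.5 321.6] [ 0.4658 -0.3273  0.046 ]
scene yel [270 212  24  19 242] [281.1 221. ] [0.4676 0.0815 0.078 ]
scene yel [409 250  32  30 562] [425.1 264.5] [ 0.6004 -0.2698  0.078 ]
[361 286]
tip proj [79.63852647 65.07624578]
```

View pics/s4.png

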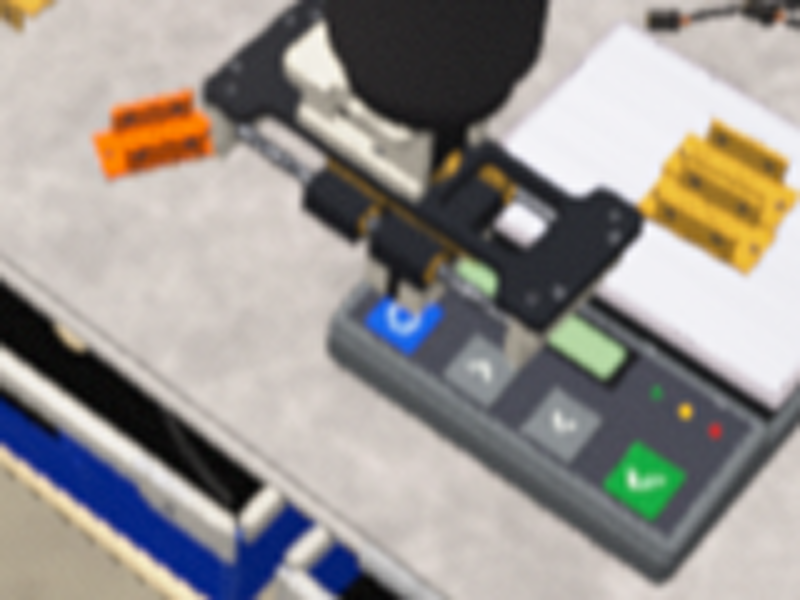

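The scene crop shows the tips still visibly above the key, at crop (405,308) with the key at (402,318). The real tip is higher than the calibration says, so I'll continue down with a small +x correction.

Request:
apply_moves:
  commands:
    - [[0.3, 0, -0.05], 0, 1]
    - [[0.3, 0, -0.1], 0, 1]
    - [[0.3, 0, -0.15], 0, 1]
    - [[0.3, 0, -0.2], 0, 1]
    - [[0.3, 0, -0.2], 0, 1]

```text
clock: 7.18
tool_pos: [0.4604, -0.1901, 0.0576]
orientation: [-180.0, 0.0, 0.0]
force: [-0.3, -0.4, 0.0]
opening: 0.0005
gripper_force: 0.0
```

Request:
apply_moves:
  commands:
    - [[0, 0, -0.05], 0, 1]
    - [[0, 0, -0.1], 0, 1]
    - [[0, 0, -0.15], 0, 1]
    - [[0, 0, -0.15], 0, 1]

```text
clock: 7.52
tool_pos: [0.4604, -0.1901, 0.0561]
orientation: [-180.0, 0.0, 0.0]
force: [0.7, 0.0, -0.7]
opening: 0.0004
gripper_force: 0.0
```

Request:
apply_moves:
  commands:
    - [[0, 0, -0.05], 0, 1]
    - [[0, 0, -0.1], 0, 1]
    - [[0, 0, -0.15], 0, 1]
    - [[0, 0, -0.15], 0, 1]

```text
clock: 7.85
tool_pos: [0.4605, -0.1902, 0.0547]
orientation: [-180.0, 0.0, 0.0]
force: [0.8, -0.7, 0.5]
opening: 0.0005
gripper_force: 0.0
```

Request:
apply_moves:
  commands:
    - [[0, 0, -0.05], 0, 1]
    - [[0, 0, -0.1], 0, 1]
    - [[0, 0, -0.15], 0, 1]
    - [[0, 0, -0.2], 0, 1]
    - [[0, 0, -0.2], 0, 1]

```text
clock: 8.27
tool_pos: [0.4605, -0.1902, 0.0526]
orientation: [180.0, 0.0, 0.0]
force: [-1.0, -0.7, 0.1]
opening: 0.0003
gripper_force: 0.0
```

Request:
apply_moves:
  commands:
    - [[0, 0, -0.05], 0, 1]
    - [[0, 0, -0.1], 0, 1]
    - [[0, 0, -0.15], 0, 1]
    - [[0, 0, -0.2], 0, 1]
    - [[0, 0, -0.2], 0, 1]

```text
clock: 8.68
tool_pos: [0.4605, -0.1902, 0.0507]
orientation: [-180.0, 0.0, 0.0]
force: [0.1, -0.5, -0.2]
opening: 0.0005
gripper_force: 0.0
```

Run:
```python
from h import *
o=ctrl.get_obs();print(o["tool_pos"],o["force"],o["opening"])
s=snap("scene");c=proj(s,[.46,-.19,.06]).astype(int)
a=s["img"][c[1]-30:c[1]+30,c[0]-40:c[0]+40,::-1]
b=snap("wrist")["img"][220:340,246:406,::-1]
cv2.imwrite("pics/s5.png",np.hstack([cv2.resize(a,(400,300),interpolation=2),cv2.resize(b,(400,300),interpolation=2)]))
print(proj(s,o["tool_pos"]-[0,0,.017])-c+[40,30])
```

```text
[ 0.46047957 -0.19015375  0.05065622] [ 0.10383162 -0.45487703 -0.17332768] 0.0005121746885854145
[40.1772752  36.42909528]
```

View pics/s5.png

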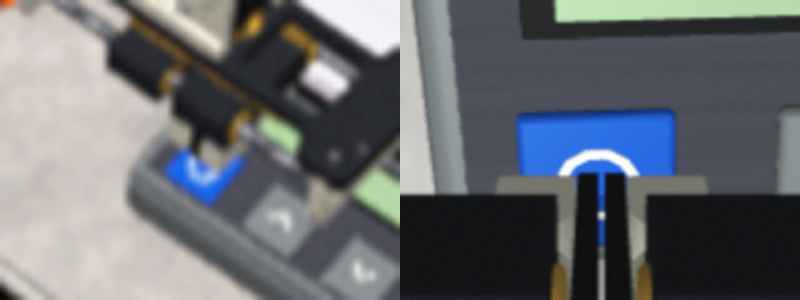

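The scene half shows the tip over the blue key's rear half. In the wrist half the ring peeks past the tip edge, still not touching. Both cameras agree the tip is roughly at TCP level, so contact should come near TCP z = 0.046.

Request:
apply_moves:
  commands:
    - [[0, 0, -0.05], 0, 1]
    - [[0, 0, -0.1], 0, 1]
    - [[0, 0, -0.15], 0, 1]
    - [[0, 0, -0.2], 0, 1]
    - [[0, 0, -0.2], 0, 1]

```text
clock: 9.2
tool_pos: [0.4604, -0.1902, 0.0486]
orientation: [-180.0, 0.0, 0.0]
force: [-0.3, -0.1, -1.0]
opening: 0.0005
gripper_force: 0.0
```

Request:
apply_moves:
  commands:
    - [[0, 0, -0.05], 0, 1]
    - [[0, 0, -0.1], 0, 1]
    - [[0, 0, -0.15], 0, 1]
    - [[0, 0, -0.15], 0, 1]

```text
clock: 9.53
tool_pos: [0.4605, -0.1902, 0.0471]
orientation: [-180.0, 0.0, 0.0]
force: [0.0, -0.2, 0.3]
opening: 0.0004
gripper_force: 0.0
```

Request:
apply_moves:
  commands:
    - [[0, 0, -0.05], 0, 1]
    - [[0, 0, -0.1], 0, 1]
    - [[0, 0, -0.15], 0, 1]
    - [[0, 0, -0.15], 0, 1]

```text
clock: 9.87
tool_pos: [0.4605, -0.1902, 0.0456]
orientation: [180.0, 0.0, 0.0]
force: [0.5, -0.1, -0.5]
opening: 0.0004
gripper_force: 0.0
```

Request:
apply_moves:
  commands:
    - [[0, 0, -0.05], 0, 1]
    - [[0, 0, -0.1], 0, 1]
    - [[0, 0, -0.15], 0, 1]
    - [[0, 0, -0.15], 0, 1]

```text
clock: 10.2
tool_pos: [0.4605, -0.1902, 0.0442]
orientation: [-180.0, 0.0, 0.0]
force: [0.5, 0.4, -0.0]
opening: 0.0005
gripper_force: 0.0
```

Request:
apply_moves:
  commands:
    - [[0, 0, -0.05], 0, 1]
    - [[0, 0, -0.1], 0, 1]
    - [[0, 0, -0.15], 0, 1]
    - [[0, 0, -0.15], 0, 1]

```text
clock: 10.53
tool_pos: [0.4605, -0.1902, 0.0427]
orientation: [-180.0, 0.0, 0.0]
force: [-0.1, 0.3, 0.2]
opening: 0.0008
gripper_force: 0.0
```

Run:
```python
from h import *
o=ctrl.get_obs()
s=snap("wrist");h=cv2.cvtColor(s["img"],cv2.COLOR_RGB2HSV);m=cv2.inRange(h,(100,130,60),(125,255,255))
for r in range(236,292,4):
    c=np.flatnonzero(m[r,250:400]); print(r,(c.min()+250,c.max()+250,len(c)) if len(c) else None,end=' ')
T=np.array(s["T"]);print(T[:3,3]-o["tool_pos"],ctrl.nose_length)
cv2.imwrite("pics/w6.png",cv2.resize(s["img"][220:380,220:434,::-1],None,fx=3.7,fy=3.7,interpolation=2))
```

```text
236 None 240 None 244 None 248 None 252 None 256 None 260 None 264 None 268 None 272 (np.int64(292), np.int64(356), 65) 276 (np.int64(291), np.int64(357), 67) 280 (np.int64(291), np.int64(357), 67) 284 (np.int64(291), np.int64(357), 67) 288 (np.int64(292), np.int64(357), 52) [ 0.07929703 -0.00059044  0.17171378] 0.017
```

View pics/w6.png

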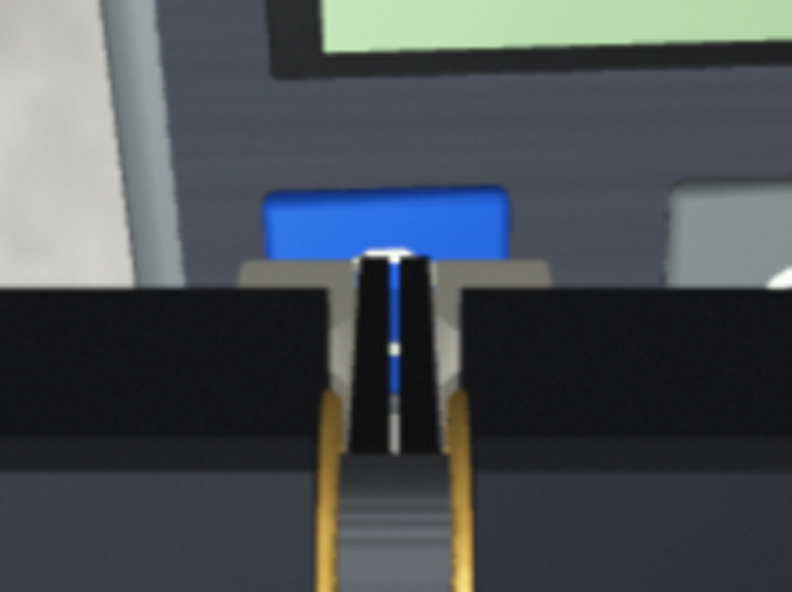

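The wrist crop shows the blue key at rows 271–327 of the full frame, visible also through the slot between the pads. The tip edge is at row 290, so the tip is not yet on the key. Its visible geometry puts contact at a TCP z of about 0.033–0.040, so I'll continue.

Request:
apply_moves:
  commands:
    - [[0, 0, -0.05], 0, 1]
    - [[0, 0, -0.1], 0, 1]
    - [[0, 0, -0.15], 0, 1]
    - [[0, 0, -0.2], 0, 1]
    - [[0, 0, -0.2], 0, 1]

```text
clock: 11.0
tool_pos: [0.4605, -0.1902, 0.0407]
orientation: [-180.0, 0.0, 0.0]
force: [-0.6, 0.1, -0.7]
opening: 0.0002
gripper_force: 0.0
```

Request:
apply_moves:
  commands:
    - [[0, 0, -0.05], 0, 1]
    - [[0, 0, -0.1], 0, 1]
    - [[0, 0, -0.15], 0, 1]
    - [[0, 0, -0.2], 0, 1]
    - [[0, 0, -0.2], 0, 1]

```text
clock: 11.42
tool_pos: [0.4604, -0.1902, 0.0386]
orientation: [-180.0, 0.0, 0.0]
force: [0.2, -0.9, 0.9]
opening: 0.0003
gripper_force: 0.0
```

Request:
apply_moves:
  commands:
    - [[0, 0, -0.05], 0, 1]
    - [[0, 0, -0.1], 0, 1]
    - [[0, 0, -0.15], 0, 1]
    - [[0, 0, -0.15], 0, 1]

```text
clock: 11.75
tool_pos: [0.4604, -0.1902, 0.0371]
orientation: [-180.0, 0.0, 0.0]
force: [-0.2, -0.5, -0.1]
opening: 0.0007
gripper_force: 0.0
```

Request:
apply_moves:
  commands:
    - [[0, 0, -0.05], 0, 1]
    - [[0, 0, -0.1], 0, 1]
    - [[0, 0, -0.15], 0, 1]
    - [[0, 0, -0.2], 0, 1]
    - [[0, 0, -0.2], 0, 1]

```text
clock: 12.17
tool_pos: [0.4606, -0.1902, 0.0352]
orientation: [180.0, -0.0, 0.0]
force: [-0.3, 0.3, 0.1]
opening: 0.0004
gripper_force: 0.4
```

Request:
apply_moves:
  commands:
    - [[0, 0, -0.05], 0, 1]
    - [[0, 0, -0.1], 0, 1]
    - [[0, 0, -0.15], 0, 1]
    - [[0, 0, -0.2], 0, 1]
    - [[0, 0, -0.2], 0, 1]

```text
clock: 12.58
tool_pos: [0.4609, -0.1902, 0.0337]
orientation: [180.0, -0.0, 0.0]
force: [-1.9, 1.0, 6.3]
opening: 0.0006
gripper_force: 3.5
```

Contact at TCP z = 0.034 with 6.3 N, so the fingertips are effectively 12 mm behind the reported TCP. I'll press slightly deeper and hold.

Request:
apply_moves:
  commands:
    - [[0, 0, -0.03], 0, 1]
    - [[0, 0, -0.05], 0, 1]
    - [[0, 0, -0.05], 0, 1]
    - [[0, 0, -0.05], 0, 1]

```text
clock: 12.92
tool_pos: [0.4609, -0.1902, 0.0335]
orientation: [180.0, -0.1, 0.0]
force: [-2.3, 1.9, 10.3]
opening: 0.0004
gripper_force: 5.2
```

Request:
apply_moves:
  commands:
    - [[0, 0, 0], 0, 1]
    - [[0, 0, 0], 0, 1]
    - [[0, 0, 0], 0, 1]
    - [[0, 0, 0], 0, 1]
    - [[0, 0, 0], 0, 1]
    - [[0, 0, 0], 0, 1]

```text
clock: 13.42
tool_pos: [0.4609, -0.1902, 0.0335]
orientation: [180.0, -0.1, 0.0]
force: [-1.7, 1.0, 9.7]
opening: 0.0002
gripper_force: 5.2
```

Request:
apply_moves:
  commands:
    - [[0, 0, 2], 0, 1]
    - [[0, 0, 6], 0, 1]
    - [[0, 0, 10], 0, 1]
    - [[0, 2, 13], 0, 0.5]
    - [[0, 6, 16], 0, 0]
    - [[0, 10, 17], 0, 0]
    - [[0, 14, 17], 0, 0]
    - [[0, 18, 17], 0, 0]
    - [[0, 22, 17], 0, 0]
    - [[0, 26, 17], 0, 0]
    - [[0, 30, 17], 0, 0]
    - [[0, 30.5, 17], 0, 0]
    - [[0, 30.5, 17], 0, 0]

```text
clock: 14.5
tool_pos: [0.4603, 0.1171, 0.2024]
orientation: [180.0, 0.0, 0.2]
force: [0.1, -0.8, -1.2]
opening: 0.0619
gripper_force: 0.0
```

Run:
```python
from h import *
o=ctrl.get_obs();print(o["clock"],o["tool_pos"],o["orientation"],o["opening"])
def meas(s,img,lo,hi,z,box=None):
    h=cv2.cvtColor(img,cv2.COLOR_RGB2HSV)
    N,l,st,c=cv2.connectedComponentsWithStats(cv2.inRange(h,lo,hi))
    for i in range(1,N):
        if st[i][4]<800 or st[i][1]>300: continue
        ys,xs=np.nonzero(l==i);hull=cv2.convexHull(np.float32(np.c_[xs,ys]))[:,0]
        P=np.float32([at(s,p,z)[:2] for p in hull])
        r=cv2.minAreaRect(P*1000);print(st[i],np.round(cv2.boxPoints(r),1).tolist(),"c",np.round(r[0],1),np.round(r[1],1),round(r[2],2))
s=snap("wrist","w7.png")
meas(s,s["img"],(16,110,80),(30,255,255),.024)
print([(d["at"],d["score"],at(s,d["at"],.012)) for d in ctrl.spot_point(s,"bracket_loose_center")[:2]])
# holes (dark/grey) : circle of web
s2=dict(s,T=np.load("w2T.npy"));im=cv2.imread("pics/w2.png")[:,:,::-1].copy()
print("pan brackets at z=.078, .058");meas(s2,im,(16,110,60),(30,255,255),.078);meas(s2,im,(16,110,60),(30,255,255),.058)
```

```text
14.5 [0.46031395 0.1171488  0.20240494] [1.79994540e+02 2.14263401e-02 2.28939764e-01] 0.061888557109351094
[ 286  135   80   39 2620] [[488.20001220703125, 148.1999969482422], [491.20001220703125, 84.69999694824219], [519.9000244140625, 86.0], [517.0, 149.5]] c [504.1 117.1] [28.8 63.5] 2.63
[([327.3, 150.5], 0.77, array([0.50588221, 0.11575099, 0.012     ]))]
pan brackets at z=.078, .058
[ 326   34   73   43 2384] [[607.2999877929688, -231.8000030517578], [612.5, -291.3999938964844], [640.9000244140625, -288.8999938964844], [635.5999755859375, -229.3000030517578]] c [ 624.1 -260.4] [28.5 59.9] 5.02
[ 332   73   71   39 2148] [[578.7999877929688, -236.8000030517578], [583.9000244140625, -296.5], [610.9000244140625, -294.20001220703125], [605.7999877929688, -234.5]] c [ 594.8 -265.5] [27.1 59.9] 4.87
[ 326   34   73   43 2384] [[608.5999755859375, -231.89999389648438], [614.0999755859375, -294.6000061035156], [643.9000244140625, -292.0], [638.4000244140625, -229.1999969482422]] c [ 626.2 -261.9] [30. 63.] 5.02
[ 332   73   71   39 2148] [[578.5999755859375, -237.1999969482422], [584.0, -299.8999938964844], [612.4000244140625, -297.5], [607.0, -234.8000030517578]] c [ 595.5 -267.3] [28.5 63. ] 4.87
```

Request:
apply_moves:
  commands:
    - [[2, 0.1, -3], 0.046, 0]
    - [[4.3, 0.2, -6], 0.046, 0]
    - [[4.3, 0.2, -10], 0.046, 0]
    - [[4.3, 0.2, -13], 0.046, 0]
    - [[4.3, 0.2, -15], 0.046, 0]
    - [[4.3, 0.2, -16], 0.046, 0]
    - [[4.3, 0.2, -16.5], 0.046, 0]
    - [[4.3, 0.2, -16.5], 0.046, 0]
    - [[4.3, 0.2, -16.5], 0.046, 0]

```text
clock: 15.35
tool_pos: [0.5043, 0.1168, 0.0389]
orientation: [-180.0, -0.1, 2.6]
force: [-0.5, 0.5, 0.6]
opening: 0.0877
gripper_force: 0.0
```

```bash
cat >> h.py <<'E'
def rects(s,lo,hi,z,mn=800,mxrow=300,erode=0):
    h=cv2.cvtColor(s["img"],cv2.COLOR_RGB2HSV)
    N,l,st,c=cv2.connectedComponentsWithStats(cv2.inRange(h,lo,hi))
    for i in range(1,N):
        if st[i][4]<mn or st[i][1]>mxrow: continue
        ys,xs=np.nonzero(l==i);hull=cv2.convexHull(np.float32(np.c_[xs,ys]))[:,0]
        r=cv2.minAreaRect(np.float32([at(s,p,z)[:2]*1000 for p in hull]))
        print(st[i],np.round(cv2.boxPoints(r),1).tolist(),"c",np.round(r[0],1),np.round(r[1],1),round(r[2],2))
E
python3 - <<'E'
from h import *
o=ctrl.get_obs();print(o["clock"],o["tool_pos"],o["orientation"],o["opening"],o["force"])
s=snap("wrist","w8.png");rects(s,(16,110,60),(30,255,255),.024)
E
```

```text
15.35 [0.50433626 0.11675146 0.03885447] [-1.79967528e+02 -8.24395897e-02  2.62502254e+00] 0.08774150855168324 [-0.49274615  0.4788009   0.58496469]
[ 256  244  137   69 8310] [[488.3999938964844, 148.3000030517578], [491.3999938964844, 84.5999984741211], [525.5999755859375, 86.19999694824219], [522.7000122070312, 149.89999389648438]] c [507.  117.3] [34.3 63.7] 2.66
```

View pics/w8.png

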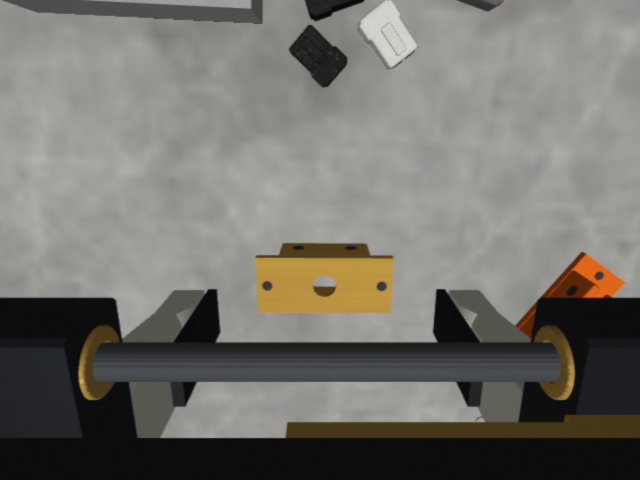

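The view shows the loose bracket's web spanning columns 257–393, centred between the open pads (217 and 437). I'll descend gradually, watching the force.

Request:
apply_moves:
  commands:
    - [[0, 0, -0.6], 0, 0]
    - [[0, 0, -1.2], 0, 0]
    - [[0, 0, -1.6], 0, 0]
    - [[0, 0, -1.8], 0, 0]
    - [[0, 0, -2.0], 0, 0]
    - [[0, 0, -2.2], 0, 0]
    - [[0, 0, -2.2], 0, 0]

```text
clock: 15.98
tool_pos: [0.5033, 0.1168, 0.0153]
orientation: [180.0, 0.0, 2.6]
force: [-0.0, 0.6, -0.0]
opening: 0.0872
gripper_force: 0.0
```

Request:
apply_moves:
  commands:
    - [[0, 0, -0.3], 0, 0]
    - [[0, 0, -0.6], 0, 0]
    - [[0, 0, -0.9], 0, 0]
    - [[0, 0, -1.2], 0, 0]
    - [[0, 0, -1.4], 0, 0]
    - [[0, 0, -1.4], 0, 0]

```text
clock: 16.48
tool_pos: [0.5032, 0.1166, 0.0012]
orientation: [180.0, 0.0, 2.6]
force: [-0.1, -0.0, 0.0]
opening: 0.0878
gripper_force: 0.0
```

Run:
```python
from h import *
o=ctrl.get_obs();print(o["clock"],o["tool_pos"],o["orientation"],o["opening"],o["force"])
s=snap("wrist","w9.png");rects(s,(16,110,60),(30,255,255),.024)
```

```text
16.4833 [0.50320031 0.11662178 0.00118385] [1.79973069e+02 4.78040699e-02 2.64219915e+00] 0.0878155910488243 [-0.10690677 -0.04384437  0.02258049]
[  239   267   169    76 10905] [[493.20001220703125, 148.5], [496.1000061035156, 84.80000305175781], [527.5, 86.30000305175781], [524.5999755859375, 150.0]] c [510.4 117.4] [31.4 63.8] 2.64
```

Request:
apply_moves:
  commands:
    - [[0, 0.05, -0.3], 0, 0]
    - [[0, 0.05, -0.3], 0, 1]
    - [[0, 0.05, -0.3], 0, 1]
    - [[0, 0.05, -0.3], 0, 1]
    - [[0, 0.05, -0.3], 0, 1]
    - [[0, 0.05, -0.3], 0, 1]
    - [[0, 0.05, -0.3], 0, 1]
    - [[0, 0.05, -0.3], 0, 1]

```text
clock: 17.2
tool_pos: [0.5036, 0.1174, -0.0011]
orientation: [-180.0, -0.0, 2.6]
force: [0.7, 0.7, -0.4]
opening: 0.0634
gripper_force: 30.0
```

Request:
apply_moves:
  commands:
    - [[0, 0, 1], 0, 1]
    - [[0, 0, 3], 0, 1]
    - [[0, 0, 6], 0, 1]
    - [[0, 0, 10], 0, 1]
    - [[0.3, -2, 14], 0, 1]
    - [[0.8, -5, 17], 0.02, 1]
    - [[1.3, -9, 19], 0.04, 1]
    - [[1.8, -13, 21], 0.04, 1]
    - [[2.3, -17, 22], 0.04, 1]
    - [[2.8, -21, 23], 0.04, 1]
    - [[3.4, -25, 24], 0.04, 1]
    - [[4, -29, 25], 0.04, 1]
    - [[4.6, -32.5, 25], 0.04, 1]
    - [[5.1, -35.5, 25], 0.04, 1]
    - [[5.5, -37.5, 25], 0.04, 1]
    - [[5.5, -38, 25], 0.04, 1]
    - [[5.5, -38, 25], 0.04, 1]
    - [[5.5, -38, 25], 0.04, 1]
    - [[5.5, -38, 25], 0.04, 1]

```text
clock: 18.78
tool_pos: [0.5583, -0.2617, 0.2491]
orientation: [-180.0, -0.0, 5.0]
force: [-0.2, 0.9, -0.3]
opening: 0.0631
gripper_force: 30.0
```

Run:
```python
from h import *
o=ctrl.get_obs();print(o["clock"],o["tool_pos"],o["orientation"],o["opening"],o["force"],o["gripper_force"])
s=snap("wrist","w10.png")
for z in(.078,.058):rects(s,(16,110,60),(30,255,255),z)
for k in("bracket_near_center","bracket_far_center"):print(k,[(np.round(d["at"],1),d["score"],at(s,d["at"],.066).round(4)) for d in ctrl.spot_point(s,k)[:3]])
a=s["img"][60:260,200:460,::-1];cv2.imwrite("pics/w10c.png",cv2.resize(a,None,fx=3,fy=3,interpolation=2))
np.save("w10T.npy",s["T"])
```

```text
18.7833 [ 0.55828907 -0.2617123   0.24911472] [-1.79988358e+02 -1.22154327e-02  4.97836287e+00] 0.06305347923257196 [-0.17533552  0.94358066 -0.32064839] 29.99908335506916
[ 295  108   77   36 2515] [[609.2000122070312, -233.39999389648438], [614.4000244140625, -292.5], [640.5, -290.29998779296875], [635.4000244140625, -231.10000610351562]] c [ 624.9 -261.8] [26.3 59.3] 5.0
[ 299  145   75   37 2413] [[579.7999877929688, -238.60000610351562], [584.0, -297.70001220703125], [612.2999877929688, -295.70001220703125], [608.0999755859375, -236.5]] c [ 596.  -267.1] [28.4 59.3] 4.11
[  240   270   173    73 10712] [[429.3999938964844, -197.89999389648438], [442.5, -347.8999938964844], [511.79998779296875, -341.8999938964844], [498.70001220703125, -191.89999389648438]] c [ 470.6 -269.9] [ 69.6 150.6] 5.0
[ 295  108   77   36 2515] [[607.5999755859375, -232.10000610351562], [613.0999755859375, -294.70001220703125], [640.7000122070312, -292.29998779296875], [635.2999877929688, -229.6999969482422]] c [ 624.2 -262.2] [27.8 62.8] 5.0
[ 299  145   75   37 2413] [[576.4000244140625, -237.60000610351562], [580.9000244140625, -300.20001220703125], [610.9000244140625, -298.0], [606.4000244140625, -235.39999389648438]] c [ 593.6 -267.8] [30.  62.7] 4.11
[  240   270   173    73 10712] [[417.29998779296875, -194.60000610351562], [431.20001220703125, -353.29998779296875], [504.5, -346.8999938964844], [490.6000061035156, -188.10000610351562]] c [ 460.9 -270.7] [ 73.6 159.4] 5.0
bracket_near_center [(array([ 67.4, 243.9]), 0.79, array([ 0.5052, -0.041 ,  0.066 ])), (array([335.4, 162.1]), 0.6, array([ 0.5958, -0.2667,  0.066 ]))]
bracket_far_center [(array([326.1, 150.1]), 0.67, array([ 0.6048, -0.2582,  0.066 ])), (array([330.2, 120.6]), 0.63, array([ 0.6282, -0.2595,  0.066 ]))]
```

View pics/w10c.png

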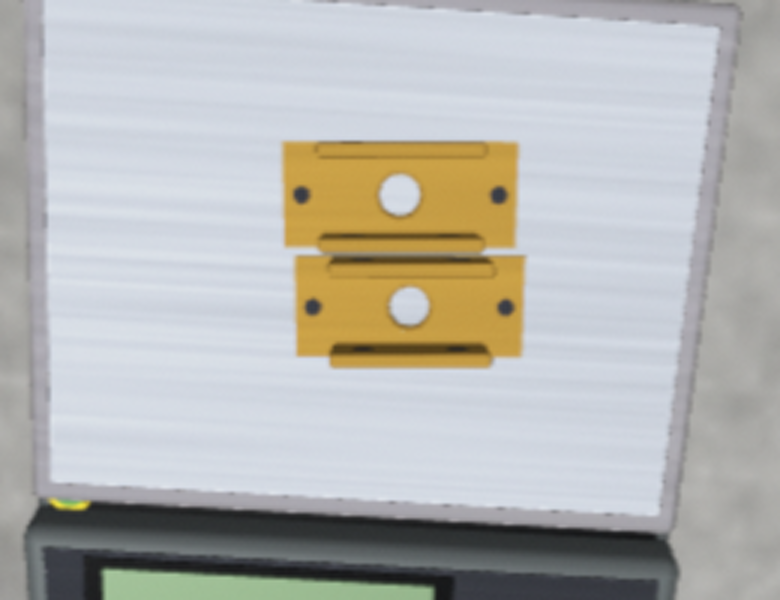

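The crop shows the two pan brackets clearly: far hole at full-frame (333,125), near hole at (336,162), staggered about 3 px along y. I'll compute the shift relative to the held bracket in the same camera.

Run:
```python
from h import *
s=snap("wrist");s["T"]=s["T"];o=ctrl.get_obs();tp=np.array(o["tool_pos"]);print(tp,o["orientation"])
f=lambda P,z:np.mean([at(s,[200+u/3,60+v/3],z) for u,v in P],0)[:2]*1000
far=[(284,142),(518,142),(516,247),(285,247)];near=[(295,255),(525,255),(523,357),(297,357)]
F,N=f(far,.058),f(near,.058);print("corners",F,N,"holes",f([(400,195)],.058),f([(409,307)],.058))
h=cv2.cvtColor(s["img"],cv2.COLOR_RGB2HSV);m=cv2.inRange(h,(16,110,60),(30,255,255));N_,l,st,c=cv2.connectedComponentsWithStats(m)
z=tp[2]+.0251
for i in range(1,N_):
    if st[i][4]>800: print(st[i])
i=[i for i in range(1,N_) if 230<st[i][0]<260 and st[i][4]>5000][0]
for r in range(270,345,6):
    c=np.flatnonzero(l[r]==i);print(r,c.min(),c.max(),np.round((at(s,[c.min()-.5,r],z)+at(s,[c.max()+.5,r],z))[:2]*500,1),end=' ')
y=np.radians(5);d=np.array([-np.sin(y),np.cos(y)])
print("\nalong",F@d,N@d,"tcp",tp[:2]*1000@d,"mid",(F+N)/2)
```

```text
[ 0.55862421 -0.26165579  0.24918195] [ 1.79997673e+02 -3.02506323e-02  5.02288529e+00]
corners [ 625.11909948 -262.49877636] [ 595.25370781 -267.89182476] holes [ 625.12817726 -262.29239793] [ 595.11367965 -267.62326382]
[ 295  108   77   37 2575]
[ 299  146   76   37 2450]
[  240   270   173    73 10715]
[ 142  326   32   74 1190]
[ 480  326   32   74 1190]
[ 217  415  423   23 7669]
270 276 375 [ 581.1 -260. ] 276 274 378 [ 578.7 -260.4] 282 272 381 [ 576.4 -260.8] 288 243 409 [ 574.  -260.8] 294 240 412 [ 571.5 -261. ] 300 240 412 [ 569.1 -261.2] 306 242 411 [ 566.7 -261.6] 312 242 410 [ 564.2 -261.7] 318 242 410 [ 561.7 -261.9] 324 243 409 [ 559.2 -262.1] 330 243 409 [ 556.6 -262.3] 336 244 409 [ 554.1 -262.8] 342 244 408 [ 551.4 -262.8] 
along -315.9826086908715 -318.7521945145973 tcp -309.3474143845567 mid [ 610.18640364 -265.19530056]
```

Request:
apply_moves:
  commands:
    - [[2, -0.1, 0], 0, 1]
    - [[4, -0.2, -2], 0, 1]
    - [[5, -0.3, -5], 0, 1]
    - [[5, -0.3, -8], 0, 1]
    - [[5, -0.3, -11], 0, 1]
    - [[5, -0.3, -12.5], 0, 1]
    - [[5, -0.3, -13], 0, 1]
    - [[5, -0.3, -13], 0, 1]
    - [[5, -0.3, -13], 0, 1]
    - [[5, -0.3, -13], 0, 1]

```text
clock: 19.82
tool_pos: [0.6097, -0.2658, 0.1208]
orientation: [179.9, -0.2, 5.0]
force: [-0.4, 0.4, 0.3]
opening: 0.0629
gripper_force: 30.0
```

Run:
```python
from h import *
o=ctrl.get_obs();print(o["clock"],o["tool_pos"],o["orientation"],o["opening"],o["force"])
s=snap("wrist","w11.png");h=cv2.cvtColor(s["img"],cv2.COLOR_RGB2HSV);m=cv2.inRange(h,(16,110,60),(30,255,255));N,l,st,c=cv2.connectedComponentsWithStats(m)
for i in range(1,N):
    if st[i][4]>300: print(st[i])
for r in range(200,300,6):
    c=np.flatnonzero(m[r]);print(r,(c.min(),c.max(),len(c)) if len(c) else None,end=' ')
```

```text
19.8167 [ 0.60972734 -0.26579026  0.12077955] [ 1.79938789e+02 -1.59980170e-01  4.97192779e+00] 0.06289611631592269 [-0.4179118   0.43456771  0.32105713]
[  240   201   173   142 17640]
[ 142  326   31   74 1169]
[ 480  326   31   74 1163]
[ 218  415  422   23 7652]
200 None 206 (np.int64(264), np.int64(377), 92) 212 (np.int64(265), np.int64(376), 112) 218 (np.int64(265), np.int64(376), 98) 224 (np.int64(265), np.int64(376), 78) 230 (np.int64(265), np.int64(376), 96) 236 (np.int64(266), np.int64(376), 111) 242 (np.int64(266), np.int64(375), 110) 248 (np.int64(266), np.int64(375), 88) 254 (np.int64(271), np.int64(380), 110) 260 (np.int64(272), np.int64(379), 108) 266 (np.int64(272), np.int64(379), 108) 272 (np.int64(272), np.int64(379), 108) 278 (np.int64(272), np.int64(379), 84) 284 (np.int64(272), np.int64(380), 109) 290 (np.int64(241), np.int64(411), 171) 296 (np.int64(240), np.int64(412), 173)
```

```bash
cat > m.py <<'E'
from h import *
def run(rf,rn,rh):
    for k in range(3): s=snap("wrist")
    o=ctrl.get_obs();tp=np.array(o["tool_pos"]);print(o["clock"],tp.round(4),np.round(o["orientation"],2),np.round(o["force"],1))
    h=cv2.cvtColor(s["img"],cv2.COLOR_RGB2HSV);m=cv2.inRange(h,(16,110,60),(30,255,255))
    y=np.radians(o["orientation"][2]);d=np.array([-np.sin(y),np.cos(y)])
    for n,rows,z in(("far",rf,.058),("near",rn,.058),("held",rh,tp[2]+.0251)):
        v=[]
        for r in rows:
            c=np.flatnonzero(m[r,200:460])+200
            a,b=at(s,[c.min()-.5,r],z),at(s,[c.max()+.5,r],z);v.append((1000*(a+b)[:2]@d/2,1000*np.linalg.norm(a-b)))
        print(n,"along,len",np.median(v,0).round(2))
    return s,m
E
python3 - <<'E'
from m import *
s,m=run(range(212,244,4),range(260,280,4),range(292,312,4))
for r in range(196,300,3):
    c=np.flatnonzero(m[r,200:460])+200;print(r,(c.min(),c.max(),len(c)) if len(c) else None,end=' ')
E
```

```text
20.0167 [ 0.6091 -0.2658  0.1201] [ 1.7997e+02 -1.1000e-01  4.9400e+00] [-0.3 -0.  -1. ]
far along,len [-314.92   63.36]
near along,len [-317.61   63.27]
held along,len [-317.87   64.16]
196 None 199 None 202 (np.int64(264), np.int64(377), 114) 205 (np.int64(264), np.int64(377), 92) 208 (np.int64(265), np.int64(377), 113) 211 (np.int64(265), np.int64(377), 113) 214 (np.int64(265), np.int64(377), 113) 217 (np.int64(265), np.int64(376), 99) 220 (np.int64(265), np.int64(376), 94) 223 (np.int64(265), np.int64(376), 79) 226 (np.int64(265), np.int64(376), 77) 229 (np.int64(265), np.int64(376), 95) 232 (np.int64(266), np.int64(376), 100) 235 (np.int64(266), np.int64(376), 111) 238 (np.int64(266), np.int64(376), 111) 241 (np.int64(266), np.int64(376), 111) 244 (np.int64(266), np.int64(375), 110) 247 (np.int64(266), np.int64(375), 91) 250 (np.int64(282), np.int64(359), 78) 253 (np.int64(271), np.int64(380), 110) 256 (np.int64(271), np.int64(380), 110) 259 (np.int64(272), np.int64(380), 109) 262 (np.int64(272), np.int64(380), 109) 265 (np.int64(272), np.int64(379), 108) 268 (np.int64(272), np.int64(379), 108) 271 (np.int64(272), np.int64(379), 108) 274 (np.int64(272), np.int64(379), 87) 277 (np.int64(272), np.int64(379), 78) 280 (np.int64(273), np.int64(379), 107) 283 (np.int64(272), np.int64(380), 109) 286 (np.int64(271), np.int64(381), 111) 289 (np.int64(242), np.int64(409), 168) 292 (np.int64(240), np.int64(412), 173) 295 (np.int64(240), np.int64(412), 173) 298 (np.int64(240), np.int64(412), 173)
```

Request:
apply_moves:
  commands:
    - [[-0.06, 0.14, 0], 0, 1]
    - [[-0.06, 0.14, 0], 0, 1]
    - [[-0.06, 0.14, -1], 0, 1]
    - [[-0.06, 0.14, -2], 0, 1]
    - [[-0.06, 0.14, -2.6], 0, 1]
    - [[-0.06, 0.14, -2.8], 0, 1]
    - [[-0.06, 0.14, -2.8], 0, 1]
    - [[-0.06, 0.14, -2.8], 0, 1]

```text
clock: 20.68
tool_pos: [0.6079, -0.2644, 0.0904]
orientation: [180.0, 0.0, 4.9]
force: [0.2, -0.4, -1.2]
opening: 0.0633
gripper_force: 30.0
```

Run:
```python
from m import *
s,m=run([212],[240],range(292,312,4))
for r in range(150,300,3):
    c=np.flatnonzero(m[r,200:460])+200;print(r,(int(c.min()),int(c.max()),len(c)) if len(c) else None,end=' ')
```

```text
20.8333 [ 0.6082 -0.2643  0.0911] [ 1.7999e+02 -4.0000e-02  4.9400e+00] [-0.7  0.4 -2. ]
far along,len [-314.93   63.32]
near along,len [-314.91   63.58]
held along,len [-316.41   63.99]
150 None 153 None 156 None 159 None 162 None 165 None 168 None 171 None 174 None 177 None 180 None 183 None 186 None 189 None 192 None 195 None 198 None 201 None 204 None 207 None 210 None 213 (259, 387, 129) 216 (259, 387, 104) 219 (259, 387, 129) 222 (259, 387, 129) 225 (259, 387, 129) 228 (260, 386, 127) 231 (260, 386, 108) 234 (260, 386, 106) 237 (260, 386, 86) 240 (260, 386, 89) 243 (260, 386, 108) 246 (260, 386, 116) 249 (261, 385, 125) 252 (261, 385, 125) 255 (261, 385, 125) 258 (261, 385, 125) 261 (261, 385, 125) 264 (262, 384, 99) 267 (278, 368, 83) 270 (267, 390, 124) 273 (267, 390, 123) 276 (267, 390, 94) 279 (267, 390, 115) 282 (268, 389, 122) 285 (268, 389, 122) 288 (243, 391, 149) 291 (240, 411, 172) 294 (240, 412, 173) 297 (240, 412, 173)
```

Aligned to within about 0.2 mm both ways. Descending into the interlock.

Request:
apply_moves:
  commands:
    - [[0, 0, -0.5], 0, 1]
    - [[0, 0, -1], 0, 1]
    - [[0, 0, -1.5], 0, 1]
    - [[0, 0, -2], 0, 1]
    - [[0, 0, -2.4], 0, 1]
    - [[0, 0, -2.7], 0, 1]
    - [[0, 0, -2.9], 0, 1]
    - [[0, 0, -2.9], 0, 1]

```text
clock: 21.5
tool_pos: [0.6076, -0.2642, 0.0611]
orientation: [-180.0, 0.0, 4.9]
force: [-0.3, -0.3, -1.6]
opening: 0.0634
gripper_force: 30.0
```

Request:
apply_moves:
  commands:
    - [[0, 0, -0.1], 0, 1]
    - [[0, 0, -0.2], 0, 1]
    - [[0, 0, -0.25], 0, 1]
    - [[0, 0, -0.3], 0, 1]
    - [[0, 0, -0.3], 0, 1]

```text
clock: 21.92
tool_pos: [0.608, -0.2642, 0.0588]
orientation: [180.0, -0.0, 4.9]
force: [-0.6, -0.7, -0.6]
opening: 0.0632
gripper_force: 30.0
```

Request:
apply_moves:
  commands:
    - [[0, 0, -0.05], 0, 1]
    - [[0, 0, -0.1], 0, 1]
    - [[0, 0, -0.1], 0, 1]
    - [[0, 0, -0.1], 0, 1]

```text
clock: 22.25
tool_pos: [0.6079, -0.2643, 0.0577]
orientation: [-180.0, 0.0, 4.9]
force: [0.9, 0.3, -2.1]
opening: 0.0632
gripper_force: 30.0
```

Request:
apply_moves:
  commands:
    - [[0, 0, -0.04], 0, 1]
    - [[0, 0, -0.08], 0, 1]
    - [[0, 0, -0.08], 0, 1]
    - [[0, 0, -0.08], 0, 1]

```text
clock: 22.58
tool_pos: [0.6079, -0.2643, 0.0569]
orientation: [-180.0, 0.0, 4.9]
force: [0.2, -0.8, -0.6]
opening: 0.0632
gripper_force: 30.0
```

Request:
apply_moves:
  commands:
    - [[0, 0, -0.04], 0, 1]
    - [[0, 0, -0.06], 0, 1]
    - [[0, 0, -0.06], 0, 1]
    - [[0, 0, -0.06], 0, 1]

```text
clock: 22.92
tool_pos: [0.608, -0.2643, 0.0569]
orientation: [180.0, -0.0, 4.9]
force: [-3.3, 1.0, 5.2]
opening: 0.0629
gripper_force: 30.0
```

Seated exactly at the predicted height (5 N). I'll relax, release and lift.

Request:
apply_moves:
  commands:
    - [[0, 0, 0.04], 0, 1]
    - [[0, 0, 0.04], 0, 0.6]
    - [[0, 0, 0.04], 0, 0]
    - [[0, 0, 0.04], 0, 0]
    - [[0, 0, 0.04], 0, 0]
    - [[0, 0, 0.04], 0, 0]
    - [[0, 0, 0.04], 0, 0]
    - [[0, 0, 0.04], 0, 0]
    - [[0, 0, 0.04], 0, 0]

```text
clock: 23.67
tool_pos: [0.6079, -0.2643, 0.0567]
orientation: [180.0, 0.0, 4.9]
force: [0.8, -0.4, 0.5]
opening: 0.0875
gripper_force: 0.0
```

Request:
apply_moves:
  commands:
    - [[0, 0, 0.5], 0, 0]
    - [[0, 0, 1.5], 0, 0]
    - [[0, 0, 3], 0, 0]
    - [[0, 0, 6], 0, 0]
    - [[0, 0, 10], 0, 0]
    - [[-1.5, 0, 13], 0, 0]
    - [[-4, 0, 16], 0, 0]
    - [[-5, 0, 19], 0, 0]
    - [[-5, 0, 19], 0, 0]
    - [[-5, 0, 19], 0, 0]
    - [[-5, 0, 19], 0, 0]

```text
clock: 24.58
tool_pos: [0.5578, -0.2642, 0.2479]
orientation: [180.0, -0.1, 4.9]
force: [-0.4, -1.0, -0.4]
opening: 0.0877
gripper_force: 0.0
```

Run:
```python
from h import *
for k in range(3): s=snap("wrist","w12.png")
o=ctrl.get_obs();print(o["clock"],o["tool_pos"],o["orientation"],o["opening"],o["force"])
h=cv2.cvtColor(s["img"],cv2.COLOR_RGB2HSV);m=cv2.inRange(h,(16,110,60),(30,255,255))
y=np.radians(5);d=np.array([-np.sin(y),np.cos(y)])
for r in range(96,200,3):
    c=np.flatnonzero(m[r,200:460])+200
    if not len(c): continue
    for z in(.058,.082):
        a,b=at(s,[c.min()-.5,r],z)*1000,at(s,[c.max()+.5,r],z)*1000
        print(r,z,int(c.min()),int(c.max()),"x",round((a+b)[0]/2,1),"along",round((a+b)[:2]@d/2,2),"len",round(np.linalg.norm(a-b),1),end=' | ')
    print()
```

```text
24.7333 [ 0.55761437 -0.26411438  0.24578561] [-1.79968925e+02  1.01153668e-01  4.93992493e+00] 0.08760094517603906 [0.06096552 0.7873378  0.45601716]
108 0.058 291 369 x 636.8 along -315.43 len 63.5 | 108 0.082 291 369 x 636.8 along -315.23 len 59.3 | 
111 0.058 291 369 x 634.5 along -315.43 len 63.6 | 111 0.082 291 369 x 634.7 along -315.24 len 59.4 | 
114 0.058 291 369 x 632.2 along -315.44 len 63.8 | 114 0.082 291 369 x 632.5 along -315.24 len 59.5 | 
117 0.058 292 369 x 629.9 along -315.85 len 63.1 | 117 0.082 292 369 x 630.4 along -315.62 len 58.9 | 
120 0.058 292 369 x 627.6 along -315.85 len 63.2 | 120 0.082 292 369 x 628.2 along -315.63 len 59.0 | 
123 0.058 292 368 x 625.2 along -315.45 len 62.5 | 123 0.082 292 368 x 626.0 along -315.25 len 58.4 | 
126 0.058 292 368 x 622.9 along -315.46 len 62.6 | 126 0.082 292 368 x 623.8 along -315.26 len 58.5 | 
129 0.058 291 369 x 620.5 along -315.46 len 64.4 | 129 0.082 291 369 x 621.6 along -315.26 len 60.1 | 
132 0.058 291 373 x 618.3 along -317.1 len 67.8 | 132 0.082 291 373 x 619.5 along -316.79 len 63.3 | 
135 0.058 291 373 x 615
[... 921 characters left out ...]
 594.1 along -317.18 len 67.5 | 162 0.082 292 372 x 597.0 along -316.86 len 63.0 | 
165 0.058 292 372 x 591.6 along -317.18 len 67.6 | 165 0.082 292 372 x 594.6 along -316.87 len 63.1 | 
168 0.058 296 370 x 589.2 along -318.03 len 62.8 | 168 0.082 296 370 x 592.4 along -317.66 len 58.6 | 
171 0.058 296 370 x 586.7 along -318.04 len 62.9 | 171 0.082 296 370 x 590.1 along -317.67 len 58.7 | 
174 0.058 296 370 x 584.2 along -318.05 len 63.0 | 174 0.082 296 370 x 587.7 along -317.68 len 58.8 | 
177 0.058 297 370 x 581.7 along -318.48 len 62.3 | 177 0.082 297 370 x 585.4 along -318.08 len 58.1 | 
180 0.058 307 360 x 579.2 along -318.49 len 45.6 | 180 0.082 307 360 x 583.1 along -318.09 len 42.5 |
```

Placement verified: the loose bracket's centre lies along at −316.8 mm, midway between far (−315.5) and near (−318.1). Now to the green key.

Request:
apply_moves:
  commands:
    - [[-3, -2, 0], 0, 0.5]
    - [[-6, -4, 0], -0.05, 1]
    - [[-9.3, -6.4, 0], -0.086, 1]
    - [[-9.3, -6.4, -4], -0.086, 1]
    - [[-9.3, -6.4, -8], -0.086, 1]
    - [[-9.3, -6.4, -12], -0.086, 1]
    - [[-9.3, -6.4, -15], -0.086, 1]
    - [[-9.3, -6.4, -17], -0.086, 1]
    - [[-9.3, -6.4, -18.5], -0.086, 1]
    - [[-9.3, -6.4, -19.5], -0.086, 1]
    - [[-9.3, -6.4, -20], -0.086, 1]
    - [[-9.3, -6.4, -20], -0.086, 1]
    - [[-9.3, -6.4, -20], -0.086, 1]
    - [[-9.3, -6.4, -20], -0.086, 1]

```text
clock: 25.9
tool_pos: [0.4657, -0.3285, 0.0478]
orientation: [180.0, -0.1, 0.0]
force: [0.3, 1.0, 0.5]
opening: 0.0018
gripper_force: 0.0
```

Run:
```python
from h import *
for k in range(2): s=snap("wrist","w13.png")
o=ctrl.get_obs();print(o["clock"],o["tool_pos"],o["orientation"],o["opening"],o["force"])
h=cv2.cvtColor(s["img"],cv2.COLOR_RGB2HSV);m=cv2.inRange(h,(50,120,80),(75,255,255))
for r in range(250,335,4):
    c=np.flatnonzero(m[r,200:460])+200;print(r,(int(c.min()),int(c.max()),len(c)) if len(c) else None,end=' ')
```

```text
26.0 [ 0.46563108 -0.32849058  0.04784152] [ 1.79964638e+02 -1.03742325e-01  1.96811495e-02] 0.000407651882781164 [-0.31522057 -0.88450822 -0.92881606]
250 None 254 None 258 None 262 None 266 None 270 (294, 354, 61) 274 (291, 355, 65) 278 (291, 355, 65) 282 (292, 355, 64) 286 (292, 355, 64) 290 (315, 328, 7) 294 (324, 328, 5) 298 (324, 326, 3) 302 None 306 (324, 328, 5) 310 (324, 328, 5) 314 (324, 328, 5) 318 (324, 328, 5) 322 (325, 328, 4) 326 None 330 None 334 None
```

Request:
apply_moves:
  commands:
    - [[0, 0.1, -0.2], 0, 1]
    - [[0, 0.1, -0.4], 0, 1]
    - [[0, 0.1, -0.6], 0, 1]
    - [[0, 0.1, -0.8], 0, 1]
    - [[0, 0.1, -0.9], 0, 1]
    - [[0, 0.1, -1.0], 0, 1]
    - [[0, 0.1, -1.0], 0, 1]

```text
clock: 26.58
tool_pos: [0.4648, -0.3272, 0.0364]
orientation: [-180.0, 0.0, 0.0]
force: [0.2, 0.8, 0.1]
opening: 0.0004
gripper_force: 0.0
```

Request:
apply_moves:
  commands:
    - [[0, 0, -0.1], 0, 1]
    - [[0, 0, -0.2], 0, 1]
    - [[0, 0, -0.25], 0, 1]
    - [[0, 0, -0.3], 0, 1]
    - [[0, 0, -0.3], 0, 1]

```text
clock: 27.0
tool_pos: [0.4652, -0.3274, 0.0342]
orientation: [180.0, -0.0, 0.0]
force: [-0.7, 1.3, 5.4]
opening: 0.0004
gripper_force: 2.7
```

Request:
apply_moves:
  commands:
    - [[0, 0, -0.04], 0, 1]
    - [[0, 0, -0.08], 0, 1]
    - [[0, 0, -0.08], 0, 1]
    - [[0, 0, -0.08], 0, 1]

```text
clock: 27.33
tool_pos: [0.4653, -0.3274, 0.0337]
orientation: [180.0, -0.1, 0.0]
force: [0.2, 1.8, 6.7]
opening: 0.0003
gripper_force: 3.8
```

Request:
apply_moves:
  commands:
    - [[0, 0, -0.03], 0, 1]
    - [[0, 0, -0.05], 0, 1]
    - [[0, 0, -0.05], 0, 1]
    - [[0, 0, -0.05], 0, 1]
    - [[0, 0, -0.05], 0, 1]
    - [[0, 0, -0.05], 0, 1]
    - [[0, 0, -0.05], 0, 1]
    - [[0, 0, -0.05], 0, 1]

```text
clock: 28.0
tool_pos: [0.4654, -0.3274, 0.0336]
orientation: [180.0, -0.1, 0.0]
force: [-0.9, 3.1, 10.1]
opening: 0.0002
gripper_force: 5.4
```

Request:
apply_moves:
  commands:
    - [[0, 0, 0], 0, 1]
    - [[0, 0, 1], 0, 1]
    - [[0, 0, 3], 0, 1]
    - [[0, 0, 6], 0, 1]
    - [[0, 0, 10], 0, 1]
    - [[0, 0, 14], 0, 1]
    - [[0, 0, 17], 0, 1]
    - [[0, 0, 17], 0, 1]
    - [[0, 0, 17], 0, 1]
    - [[0, 0, 17], 0, 1]

```text
clock: 28.83
tool_pos: [0.4644, -0.327, 0.2023]
orientation: [-180.0, 0.0, -0.0]
force: [0.3, 0.3, -0.7]
opening: 0.0006
gripper_force: 0.0
```

Run:
```python
from h import *
for k in range(3): s=snap("wrist","w14.png")
o=ctrl.get_obs();print(o["clock"],o["tool_pos"],o["qvel"],o["force"])
rects(s,(16,110,60),(30,255,255),.082,mn=500)
print(ctrl.close_job())
```

```text
28.9833 [ 0.46414133 -0.32697589  0.20115195] [ 0.03791088  0.22901403  0.18329138  0.08573301 -0.06311465 -0.11142693] [-0.81915218  0.17425884  0.09577925]
[ 172    0  114   54 4875] [[576.2999877929688, -233.60000610351562], [576.2999877929688, -301.8999938964844], [606.0, -301.8999938964844], [606.0, -233.60000610351562]] c [ 591.1 -267.7] [29.7 68.3] 0.01
the job is handed in; nothing more can be done
None
```

I did every step in order and handed the job in at about 29 s; `close_job()` gave no verdict. The blue and green keys each got a press of about 10 N, held for over half a second. The loose bracket touched down at the height computed for fully home, its ends centred between those of the two pan brackets, and was released before the green press.

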